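# Fetch the rolling pin out of the counter case

## Robot

A 6-joint arm with a two-finger parallel gripper is mounted at the origin on a cart in front of the work surface, level with it; the furniture and walls round the work are solid. World frame = base frame: x ahead of the robot, y to its left, z up, the work surface at z = 0. Lengths are in m, angles in degrees, forces in N, time in s.
With the tool pointing down it reaches from about 0.325 to 0.9 m from the base axis. Payload 6.1 kg.
Tool frame: the origin (TCP) lies on the centre line of the jaws, within the pads' length; the fingertips stand 8 mm ahead of it and the grasp point (between the pads) lies 11 mm behind it; z points along the fingers, y is the direction in which the jaws open and shut (so a half turn about z gives the same grasp; the last joint's range is limited). The gripper opens to 85 mm and grips with 20 to 120 N. Pads are 22 mm wide; open, the fingers measure 114 mm over their backs; the gripper's body (76 mm by 85 mm) begins 54 mm behind the grasp point. The pads swing forward as they close: fully open they stand 13 mm farther back than shut.
Start: joints at [62.046, 12.628, 87.462, -0, 79.91, -7.225], TCP at [0.221, 0.585, 0.239] pointing down, gripper open.
Joint ranges: [-170.65, 170.65], [-52.31, 119.04], [5.05, 147.46], [-71.25, 251.25], [11.57, 151.72], [-153.62, 153.62]. Speed limits (degrees/s): [147.25, 147.25, 172.46, 180, 180, 180].

## Interface

Orientations are given as a 3x3 rotation matrix whose columns are the frame's x, y, z axes.
In Python, from station import state, get_image, get_calibration, ctrl gives the robot as it stands. The module is installed in compiled form; this text tells all that it offers.
- The arm moves only by the shell command python3 -m creep 'ROWS' [OPENING] [FORCE]. ROWS is JSON, a list of rows, each a list of 6 numbers: the shift along the tool's x, y, z in m, then the turn, a rotation vector about the tool's x, y, z in rad. A call has exactly 5 rows; each row is the pose to reach, as a shift and turn from the pose commanded when the call began, along the tool's axes at that moment; what a row does not reach only later rows make up. A row lasts 1/10 s, in which the tool goes at most 50 mm and 8.59 degrees, less where a joint would pass 70% of its speed; a pose out of reach is approached as far as the arm can. A call with a gripper value outside its range is refused whole. OPENING is the finger opening in m, from 0 to 0.0854, set as the call begins (- or left out, the last holds). The fingers move at their own pace and stop on an object; FORCE is the grip in N (left out, the last holds). Time passes only in rows, so rows that repeat a pose let the fingers close, or fill a call up. It gives the time, the measured TCP pose, the force and the opening at its end, in the units of the state.
- state(): the state, without advancing time (a new reading comes with each control period).
- get_image(name): name is "scene" or "top" or "wrist"; returns the picture (400x640x3 uint8, blue, green, red); there is no depth.
- get_calibration(name): a dict with "fovy" (degrees; the focal length in pixels is half the picture's height over the tangent of half this angle, whatever the lens; pixels are square), "cx", "cy" (the principal point, pixels), "k1" (the pictures are not rectified: a ray, as slopes to the right and down, at radius r is drawn at 1 + k1 r^2 times it, then the intrinsics apply), "R" (3x3) and "t" (3): a world point X has camera coordinates R X + t. Camera axes: x right, y down, z forward; pixel columns grow to the right and rows downward; lengths in m; the calibration is good to about 2 mm. A picture is of the moment at which its call begins: read the wrist's pose just before it. get_calibration takes no time and is no camera call; for the wrist camera it gives the pose at the moment of the call.
- ctrl.finish_job(): hands the job in, once; it reports no verdict.
The state is a dict: "t": time; "joints": joint angles; "qvel": joint speeds; "joint_torque": joint torques, N m; "eef_pos": TCP position; "eef_rot": TCP orientation; "contact_force": force on the tool from outside, world axes, zero at the start; "ft_torque": the same for the moment, N m; "gripper_width": finger opening in m.
Only numpy, scipy, OpenCV 4.12 (cv2) and the standard library are available. Lean on these libraries where they do the work, as an engineer would, in place of code of your own. Each camera call takes 0.05 s, during which the arm holds its last target.

## Task

A customer wants to see the small rolling pin from the counter case. Squeeze the spring trigger against its grip to free the sliding pane, slide the pane fully open along the case and let go of the trigger; then take hold of the pin, which is longer than the opening, tilt it so that its uncovered end comes up first and draw it out slantwise. Finish still holding the pin up at rest in the gripper, the whole of it about a hand's breadth (10 cm) or more above the case top, with the pane left open and the other goods left where they stand.

Things in the scene. Friction and masses are not known exactly. Their poses are not given: they have to be found in the camera images.
- case: Low wooden counter case, fixed, 280 mm long (y), 130 mm deep (x), side rails 71 mm high. Origin: centre of its underside; +y towards the end that will be uncovered, -x the front rail. Inside 262 x 112 mm, floor at z = 10 mm. The pin lies along y in two V rests (10 mm thick in y, up to 37 mm high, at y = 3 and 77 mm). Two soap cartons are fixed inside at y below -62 mm.
- pane_edge (a point): Middle of the inner edge, on the underside, of the case's fixed clear pane: at x 0, y 0, z 60 mm in the case's frame. This pane is 4 mm thick, covers the whole half y < 0 and stays. The pin's top lies 5 mm lower.
- end_wall_top (a point): Middle of the inside top edge of the case's end wall at its +y end (y 131, z 64 mm in the case's frame; the wall is 9 mm thick). With the sliding pane open, the opening runs from 7 mm past pane_edge to this wall: 124 mm long, 112 mm wide.
- panel (a joint): Sliding clear pane, 65 to 70 mm above the case's underside, over the half y > 0. 0 m shut, 0.130 m fully open, when it lies above the fixed pane; it moves along the case's -y and takes about 2 N. A hook on the trigger locks it shut until the trigger is squeezed past about 0.3 rad.
- trigger (a joint): Trigger of the catch: 0 rad at rest, 0.40 rad fully squeezed; a spring returns it. Squeezing it at the height of point catch_mid takes 3.5 N at first and 8 N at the end. Its steel lever is 16 mm wide, 7 mm thick, hinged about the case's x axis 9 mm above the pane, its top 52 mm above the pane.
- catch_mid (a point): Point on the pane's squeeze catch, 38 mm above the pane; moves with it. The upright black grip (12 mm thick, 18 mm wide, top 58 mm above the pane) has its outer face 13 mm from here on the case's +y side; the trigger's outer face is 25 mm away on the -y side at rest, 13 mm when squeezed. Pinch both along the case's y from above; 38 mm over both at rest, 26 mm squeezed.
- pin_mid (a point): Centre of the wooden rolling pin, 180 mm long: body 118 mm by 22 mm diameter, a 12 mm thick handle at each end, about 0.11 kg. It lies level, 44 mm above the case's underside, its centre about 38 mm to the +y side of the case's middle, about 50 mm of it under the fixed pane.
- pin_end_open (a point): Tip of the pin at the end under the sliding pane (the case's +y end), 90 mm from its centre.
- pin_end_covered (a point): Tip of the pin at the end under the fixed pane, 90 mm from its centre.
- toadstool: Bystander: cork toadstool, 88 mm wide, 67 mm high; origin at its foot.
- candle: Bystander: candle in a glass, 66 mm wide, 65 mm high; origin at its foot.
- cards: Bystander: small boxed card set leaning on a strut, 75 mm wide, 76 mm high; origin at its foot.
- mist: Bystander: slim glass bottle, 33 mm wide, 125 mm high; origin at its foot.
- tin: Bystander: low balm tin, 59 mm wide, 41 mm high; origin at its foot.
- tags: Bystander: bundle of gift tags lying flat, 103 x 84 mm, 9 mm thick; origin at its underside.
- card_spinner: Fixed obstacle: square plywood card tower behind the right end of the case, 340 mm across its corners, 460 mm high; origin at the centre of its foot. Swing the arm round in front of it or over it.

How it is judged (in metres and radians):
On the way, in this order (a step that is already met when the one before it is completed fails the run):
1. the trigger is squeezed against its grip (value of joint trigger above 0.25 rad), for 0.1 s.
2. the pane is slid fully open and the trigger is let go (value of joint panel above 0.115 m and value of joint trigger below 0.08 rad), for 0.2 s.
At the end, for the whole second after the job is handed in: The pin is held by the fingers (more than 1 N), at rest (under 0.03 m/s), both of its tips at least 0.15 m above the table (80 mm above the case's rails), touching no part of the case; the pane is open by more than 0.11 m and the trigger is back under 0.08 rad (height (world z) of each of pin_end_open, pin_end_covered above 0.15 m and contact force between the fingers and pin above 1 N and contact force between pin and case below 0.1 N and linear speed of pin below 0.03 m/s and value of joint panel above 0.11 m and value of joint trigger below 0.08 rad); the arm keeps its last pose, push and grip.
It fails at once if a bystander is knocked or shifted by more than 40 mm (distance of any of toadstool, candle, cards, mist, tin, tags from where it was at the start of the episode above 0.04 m).
It also fails if it takes over 51 s, if anything falls off the work surface, if the arm or the gripper's body presses on something with over 40 N, if the wrist force passes 120 N, or if a joint passes its speed limit or range.

## Working session

There is one attempt and no reset: what is moved stays moved. The work goes in short steps, Python scripts to look and compute and a shell command to move; the robot and the scene stay as the last step left them, time stands still between calls to the robot, and variables do not carry over. Pictures are saved under pics/ and viewed, and the job is handed in when it is done.

```bash
mkdir -p pics
cat > h.py <<'E'
import numpy as np, cv2
from station import state, get_image, get_calibration, ctrl
def K(c):
    f=200/np.tan(np.radians(c["fovy"])/2)
    return f,c["cx"],c["cy"],c["k1"],np.array(c["R"]),np.array(c["t"])
def proj(c,X):
    f,cx,cy,k,R,t=K(c); p=np.atleast_2d(X)@R.T+t; s=p[:,:2]/p[:,2:]; r2=(s**2).sum(1,keepdims=True)
    return s*(1+k*r2)*f+[cx,cy]
def ray(c,uv):
    f,cx,cy,k,R,t=K(c); d=(np.atleast_2d(uv)-[cx,cy])/f; s=d.copy()
    for _ in range(30): s=d/(1+k*(s**2).sum(1,keepdims=True))
    D=np.c_[s,np.ones(len(s))]@R; return -R.T@t, D
def atz(c,uv,z):
    o,D=ray(c,uv); return o+D*((z-o[2])/D[:,2:])
E
python3 - <<'E'
from h import *
s=state(); print(s)
for n in("scene","top","wrist"):
    c=get_calibration(n); print(n,c); np.save(f"c_{n}.npy",c,allow_pickle=True)
    cv2.imwrite(f"pics/{n}0.png",get_image(n))
E
```

```text
{'t': 0.0, 'joints': array([ 6.20452799e+01,  1.26766946e+01,  8.75254440e+01,  5.47199444e-04,
        7.99085930e+01, -7.22487918e+00]), 'qvel': array([ 0.02130773, -0.031975  , -0.0284867 ,  0.0261873 ,  0.0240558 ,
        0.01871887]), 'joint_torque': array([-1.54073055e-03, -4.96898532e+01, -3.89395094e+01, -3.53258365e-04,
        1.11202133e-02,  8.42337698e-06]), 'eef_pos': array([0.22095249, 0.58402271, 0.23818647]), 'eef_rot': array([[-9.35259096e-01,  3.53962693e-01, -9.14271435e-04],
       [ 3.53963784e-01,  9.35257580e-01, -1.70271955e-03],
       [ 2.52380091e-04, -1.91610293e-03, -9.99998132e-01]]), 'contact_force': array([ 0.09972894, -0.16619605,  0.46456145]), 'ft_torque': array([-0.02181415,  0.00824469,  0.00139285]), 'gripper_width': 0.0853910731885378}
scene {'fovy': 51.9403228684837, 'cx': 315.99939703481664, 'cy': 200.3633999921101, 'k1': 0.034003283968210715, 'R': array([[ 0.78623358, -0.61777791, -0.01368243],
       [-0.34422788, -0.4194886 , -0.83996219],
       [ 0.51317047,  0.66511635, -0.5424724 ]]), 't': array([-0.4313261 ,  0.21732797,  0.94254589])}
top {'fovy': 55.048823068027616, 'cx': 327.9006708268057, 'cy': 196.0916192395731, 'k1': -0.06561486666135641, 'R': array([[ 8.34279168e-02, -9.96513723e-01,  4.27201861e-04],
       [-9.75047743e-01, -8.17192755e-02, -2.06407021e-01],
       [ 2.05722340e-01,  1.68035656e-02, -9.78466126e-01]]), 't': array([-0.09974525,  0.52891588,  1.0552989 ])}
wrist {'fovy': 58.62220821864205, 'cx': 319.0978083531354, 'cy': 201.07920924893955, 'k1': -0.001554220618943438, 'R': array([[ 0.35273916,  0.9357204 , -0.0015518 ],
       [ 0.89956295, -0.33865137,  0.27586545],
       [ 0.25760741, -0.09870449, -0.96119501]]), 't': array([-0.62507854, -0.03702162,  0.37935153])}
```

View pics/scene0.png

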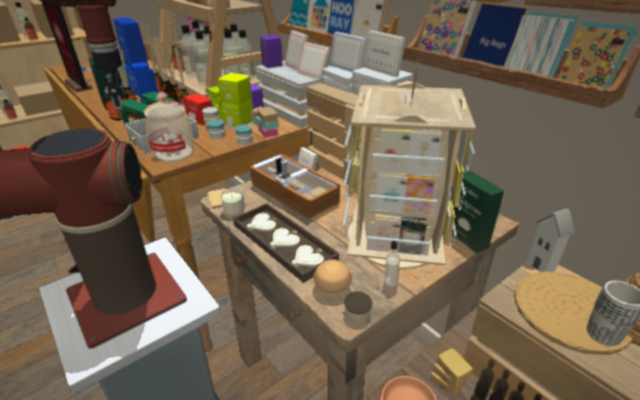

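View pics/top0.png

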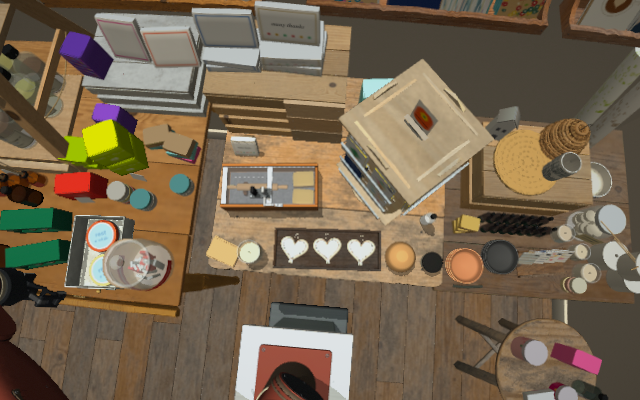

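View pics/wrist0.png

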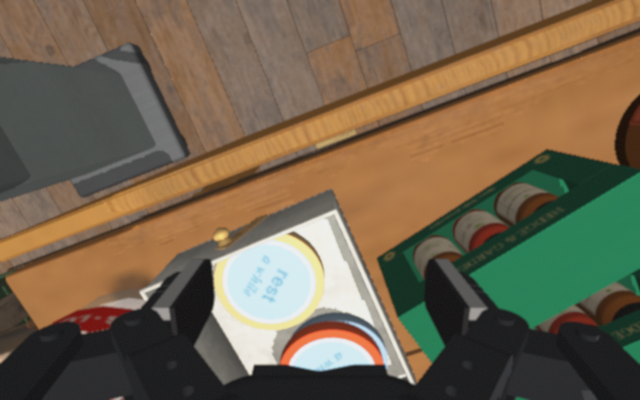

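Run:
```python
import cv2
a=cv2.imread("pics/top0.png")[125:245,200:340]; cv2.imwrite("pics/topz.png",cv2.resize(a,None,fx=5.5,fy=5,interpolation=cv2.INTER_CUBIC))
a=cv2.imread("pics/scene0.png")[140:225,200:350]; cv2.imwrite("pics/scz.png",cv2.resize(a,None,fx=5,fy=5,interpolation=cv2.INTER_CUBIC))
```

```text
(no output)
```

View pics/topz.png

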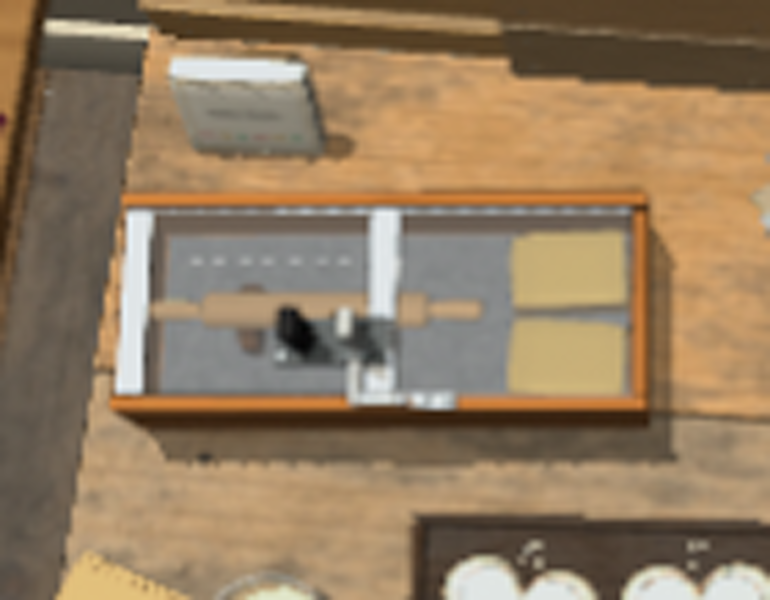

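View pics/scz.png

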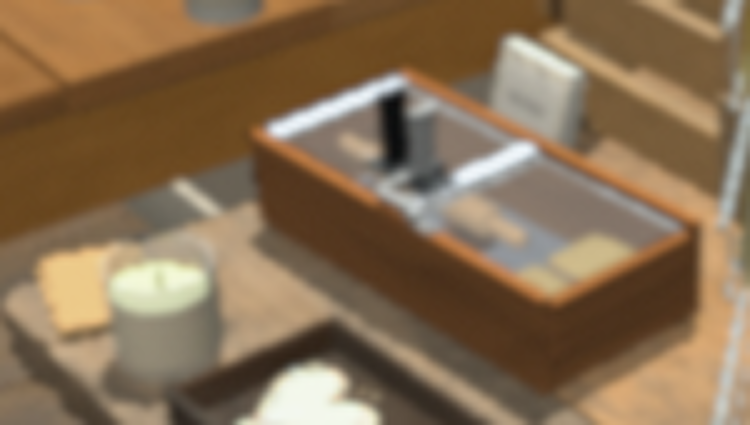

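Run:
```python
from h import *
from scipy.optimize import least_squares
T=np.load("c_top.npy",allow_pickle=True).item();S=np.load("c_scene.npy",allow_pickle=True).item()
t=np.array([[122,197],[647,197],[647,408],[112,408]])/[5.5,5]+[200,125]
s=np.array([[408,70],[697,225],[548,300],[255,130]])/5+[200,140]
L=np.array([[.065,.14],[.065,-.14],[-.065,-.14],[-.065,.14]])
def W(p,X):
    c,sn=np.cos(p[2]),np.sin(p[2]);X=np.atleast_2d(X);return np.c_[p[0]+c*X[:,0]-sn*X[:,1],p[1]+sn*X[:,0]+c*X[:,1],X[:,2]]
P=np.c_[L,np.full(4,.071)]
print(atz(T,t,.071),atz(S,s,.071))
for use in("t","s","ts"):
    f=lambda p:np.concatenate([(proj(T,W(p,P))-t).ravel()*('t' in use),(proj(S,W(p,P))-s).ravel()*('s' in use)])
    r=least_squares(f,[.5,.2,0]);print(use,r.x,np.degrees(r.x[2]),r.fun.round(1))
# catch: grip top top-view
p=r.x;np.save("case.npy",p)
g=np.array([[290,318],[344,318]])/[5.5,5]+[200,125]; 
w=atz(T,g,.07+.055)
c,sn=np.cos(p[2]),np.sin(p[2]);R=np.array([[c,-sn],[sn,c]]);print("grip,trig top in case",(w[:,:2]-p[:2])@R)
g=np.array([[392,95],[424,105]])/5+[200,140];w=atz(S,g,.07+.055);print((w[:,:2]-p[:2])@R)
g=np.array([[152,310],[480,310]])/[5.5,5]+[200,125];w=atz(T,g,.044);print("pin",(w[:,:2]-p[:2])@R)
```

```text
[[ 0.60048901  0.25976218  0.071     ]
 [ 0.62329493 -0.01797637  0.071     ]
 [ 0.49930041 -0.02905874  0.071     ]
 [ 0.47598525  0.24729058  0.071     ]] [[ 0.60196773  0.25358602  0.071     ]
 [ 0.61834037 -0.02399343  0.071     ]
 [ 0.5012901  -0.03303799  0.071     ]
 [ 0.47833732  0.24494147  0.071     ]]
t [0.54992044 0.11501847 0.08516233] 4.879441807423067 [ 0.  -0.8  0.4 -1.1  0.3  0.8 -0.7  0.9 -0.  -0.   0.  -0.  -0.   0.
 -0.   0. ]
s [0.55075901 0.11118449 0.0774827 ] 4.43943150415258 [ 0.  -0.   0.  -0.   0.   0.   0.   0.   0.3 -0.5  1.9 -1.  -1.2  0.6
 -1.   0.2]
ts [0.55073814 0.11386316 0.08264492] 4.735204891203522 [ 0.5 -1.1  0.9 -1.2  0.6  0.7 -0.3  0.5 -0.4 -0.7  1.4 -1.5 -1.5  0.2
 -1.6  0. ]
grip,trig top in case [[-0.02330463  0.037657  ]
 [-0.02329134  0.01078795]]
[[-0.03161941  0.02833194]
 [-0.02609915  0.00479396]]
pin [[ 0.00024704  0.12864886]
 [ 0.00031576 -0.04779461]]
```

Run:
```python
from h import *
T=np.load("c_top.npy",allow_pickle=True).item();S=np.load("c_scene.npy",allow_pickle=True).item();Wc=np.load("c_wrist.npy",allow_pickle=True).item()
print("tower top (top view)",atz(T,[[423,59],[340,122],[405,213],[493,133]],.46).round(3))
print("tower foot scene",atz(S,[[350,250],[420,265]],0).round(3))
s=state();f,cx,cy,k,R,t=K(Wc);C=-R.T@t
print("cam in tool",s["eef_rot"].T@(C-s["eef_pos"]), "axes in tool (cols)",(s["eef_rot"].T@R.T).round(3))
print("jar",atz(T,[[140,265]],.15),"candle",atz(T,[[250,253]],.06), proj(T,[[.22,.585,.239]]))
p=np.load("case.npy");p[2]=np.radians(4.75);c,sn=np.cos(p[2]),np.sin(p[2]);Rw=np.array([[c,-sn],[sn,c]])
print("catch world",Rw@[-.026,.028]+p[:2])
```

```text
tower top (top view) [[ 0.744 -0.228  0.46 ]
 [ 0.595 -0.073  0.46 ]
 [ 0.431 -0.203  0.46 ]
 [ 0.599 -0.366  0.46 ]]
tower foot scene [[ 0.503 -0.201  0.   ]
 [ 0.598 -0.352  0.   ]]
cam in tool [ 0.06984879  0.00081862 -0.13540522] axes in tool (cols) [[ 0.001 -0.961 -0.276]
 [ 1.     0.001  0.   ]
 [ 0.    -0.276  0.961]]
jar [[0.29302611 0.41293109 0.15      ]] candle [[0.3536016  0.14876671 0.06      ]] [[ 49.18613351 287.25591346]]
catch world [0.52250881 0.13961398]
```

```bash
cat >> h.py <<'E'
from scipy.spatial.transform import Rotation as Ro
def case():
    p=np.load("case.npy"); return p
def cw(X):
    p=case();X=np.asarray(X,float);c,s=np.cos(p[2]),np.sin(p[2]);return np.array([p[0]+c*X[0]-s*X[1],p[1]+s*X[0]+c*X[1],X[2]])
def wc(X):
    p=case();X=np.asarray(X,float);c,s=np.cos(p[2]),np.sin(p[2]);d=X[:2]-p[:2];return np.array([c*d[0]+s*d[1],-s*d[0]+c*d[1],X[2]])
def Rcatch(): # tool y=+case y, x=-case x
    return Ro.from_euler("z",case()[2]).as_matrix()@np.diag([-1,1,-1.])
def Rpin(phi): # tool y=+case x, x=+case y, then +end up by phi deg
    return Ro.from_euler("z",case()[2]).as_matrix()@Ro.from_euler("x",phi,degrees=True).as_matrix()@np.array([[0,1,0],[1,0,0],[0,0,-1.]])
def row(P,R,s=None):
    s=s or state();R0=np.array(s["eef_rot"]);d=R0.T@(P-s["eef_pos"]);w=Ro.from_matrix(R0.T@R).as_rotvec()
    print("row",d.round(4),w.round(4),"t",round(s["t"],2),"tcp case",wc(s["eef_pos"]).round(4))
E
python3 - <<'E'
from h import *
p=case();p[:]=[.5505,.114,np.radians(4.75)];np.save("case.npy",p)
row(cw([-.026,.028,.25]),Rcatch()); row(cw([-.026,.028,.31]),Rcatch())
E
```

```text
row [-0.439  -0.309  -0.0112] [-0.0014 -0.0005 -0.4447] t 0.15 tcp case [-0.2894  0.4958  0.2385]
row [-0.439  -0.3091 -0.0712] [-0.0014 -0.0005 -0.4447] t 0.15 tcp case [-0.2894  0.4958  0.2385]
```

```bash
python3 -m creep '[[-0.02,-0.014,-0.04,0,0,0],[-0.05,-0.035,-0.07,0,0,-0.1],[-0.085,-0.06,-0.08,0,0,-0.2],[-0.12,-0.085,-0.08,0,0,-0.3],[-0.155,-0.11,-0.08,0,0,-0.4447]]' 0.0854 40
python3 - <<'E'
from h import *
row(cw([-.026,.028,.25]),Rcatch())
E
```

```text
t: 0.65
eef_pos: [0.3277, 0.4259, 0.3198]
eef_rot: [[-0.996, -0.086, 0.001], [-0.086, 0.996, 0.001], [-0.001, 0.001, -1.0]]
contact_force: [0.7, 0.6, 0.5]
gripper_width: 0.0853
row [-0.1691 -0.302   0.0698] [0.0006 0.0009 0.0035] t 0.65 tcp case [-0.1962  0.3293  0.3198]
```

```bash
python3 -m creep '[[-0.02,-0.036,0,0,0,0],[-0.04,-0.072,0,0,0,0],[-0.06,-0.108,0,0,0,0],[-0.08,-0.144,0,0,0,0],[-0.1,-0.18,0,0,0,0]]' && python3 -m creep '[[-0.02,-0.036,0.005,0,0,0],[-0.04,-0.072,0.02,0,0,0],[-0.055,-0.1,0.04,0,0,0],[-0.067,-0.122,0.06,0,0,0],[-0.067,-0.122,0.06,0,0,0]]'
python3 - <<'E'
from h import *
c=get_calibration("wrist");np.save("cw1.npy",c,allow_pickle=True);cv2.imwrite("pics/w1.png",get_image("wrist"))
row(cw([-.026,.028,.25]),Rcatch())
E
```

```text
t: 1.15
eef_pos: [0.4418, 0.2544, 0.3191]
eef_rot: [[-0.997, -0.081, -0.0], [-0.081, 0.997, -0.0], [0.0, 0.0, -1.0]]
contact_force: [-0.8, 0.6, 0.1]
gripper_width: 0.0853
t: 1.65
eef_pos: [0.5173, 0.1369, 0.2555]
eef_rot: [[-0.997, -0.077, -0.006], [-0.077, 0.997, -0.002], [0.006, -0.001, -1.0]]
contact_force: [-0.7, 0.7, 0.2]
gripper_width: 0.0853
row [-0.0051  0.0009  0.0072] [-0.     -0.0043 -0.0045] t 1.7 tcp case [-0.0311  0.0271  0.2572]
```

View pics/w1.png

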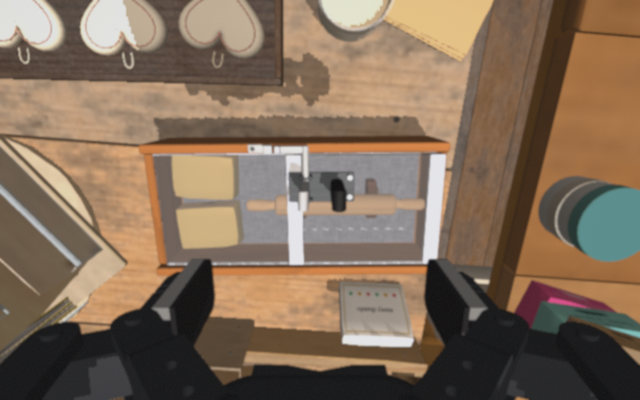

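Run:
```python
from h import *
s=state();c=get_calibration("wrist");np.save("cw1.npy",c,allow_pickle=True);im=get_image("wrist");cv2.imwrite("pics/w2.png",im)
cv2.imwrite("pics/w2z.png",cv2.resize(im[125:285,135:460],(780,384),interpolation=cv2.INTER_CUBIC))
cv2.imwrite("pics/w2g.png",cv2.resize(im[135:235,270:390],None,fx=6,fy=6,interpolation=cv2.INTER_CUBIC))
print(np.abs(s["qvel"]).max(),s["eef_pos"])
```

```text
2.336980534961022 [0.51725979 0.13841642 0.25721551]
```

View pics/w2z.png

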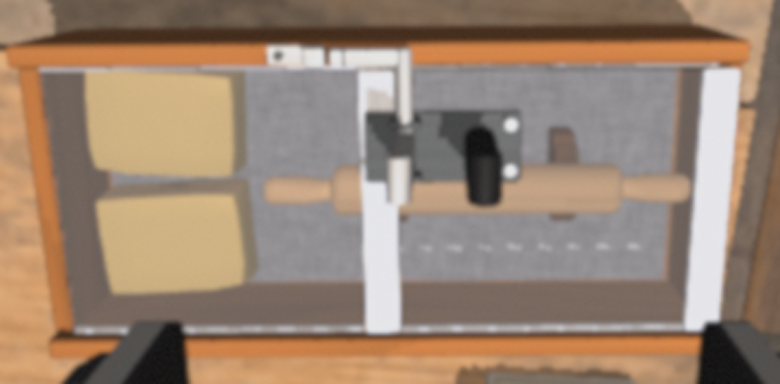

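View pics/w2g.png

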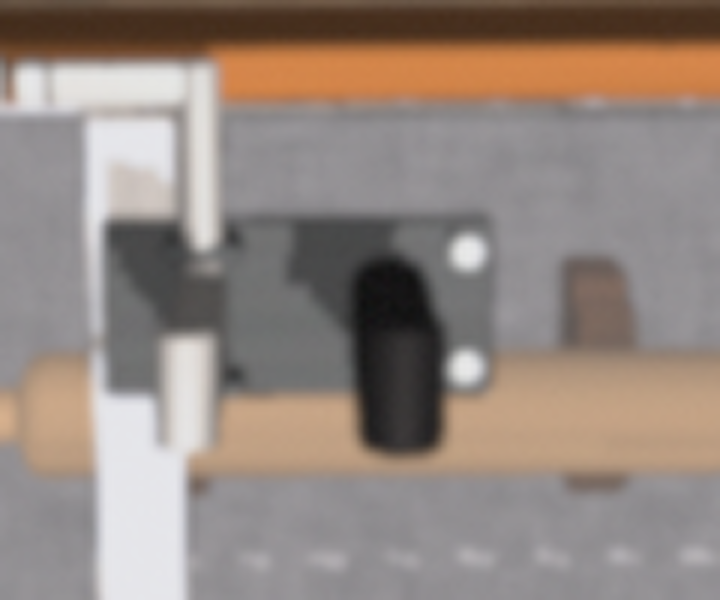

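Run:
```python
from h import *
from scipy.optimize import least_squares
c=np.load("cw1.npy",allow_pickle=True).item()
a=np.array([[8,47],[748,41],[50,357]])/2.4+[135,125]
print("corners case",[wc(x).round(4) for x in atz(c,a,.071)])
print("grip",wc(atz(c,np.array([[400,388]])/6+[270,135],.128)[0]).round(4),"trig",wc(atz(c,np.array([[188,392]])/6+[270,135],.122)[0]).round(4))
print("base R end,bolts",[wc(x).round(4) for x in atz(c,np.array([[490,215],[468,252],[465,370],[108,390]])/6+[270,135],.071)])
q=np.array([[265,190],[690,188],[332,190],[620,188]])/2.4+[135,125]
print("pin",[wc(x).round(4) for x in atz(c,q,.044)])
```

```text
corners case [array([-0.0623, -0.1346,  0.071 ]), array([-0.0636,  0.1425,  0.071 ]), array([ 0.0659, -0.1353,  0.071 ])]
grip [-0.0262  0.0415  0.128 ] trig [-0.024   0.0139  0.122 ]
base R end,bolts [array([-0.0377,  0.0578,  0.071 ]), array([-0.0319,  0.0546,  0.071 ]), array([-0.0132,  0.0545,  0.071 ]), array([-0.0101, -0.0013,  0.071 ])]
pin [array([ 0.0017, -0.0474,  0.044 ]), array([0.0014, 0.1333, 0.044 ]), array([ 0.0018, -0.0189,  0.044 ]), array([0.0013, 0.1035, 0.044 ])]
```

Run:
```python
from h import *
p=case();d=cw([.0008,.0035,0])[:2];np.save("case.npy",[d[0],d[1],np.radians(4.9)]);print(case())
row(cw([-.025,.0315,.097]),Rcatch())
```

```text
[0.55100742 0.11755423 0.08552113]
row [-0.0067  0.0068  0.1616] [ 0.0004 -0.0019 -0.0057] t 1.75 tcp case [-0.0315  0.0247  0.2587]
```

```bash
python3 -m creep '[[-0.003,0.003,0.03,0,0,0],[-0.007,0.007,0.06,0,0,-0.005],[-0.007,0.007,0.09,0,0,-0.005],[-0.007,0.007,0.11,0,0,-0.005],[-0.007,0.007,0.12,0,0,-0.005]]'
python3 - <<'E'
from h import *
row(cw([-.025,.0315,.097]),Rcatch())
c=get_calibration("wrist");np.save("cw2.npy",c,allow_pickle=True);cv2.imwrite("pics/w3.png",get_image("wrist"))
s=state();print(s["qvel"].max());row(cw([-.025,.0315,.097]),Rcatch())
E
```

```text
t: 2.25
eef_pos: [0.5232, 0.1485, 0.1383]
eef_rot: [[-0.996, -0.088, -0.002], [-0.088, 0.996, 0.0], [0.002, 0.0, -1.0]]
contact_force: [-0.5, -0.9, -0.7]
gripper_width: 0.0856
row [-0.0001 -0.0018  0.0413] [ 0.0002 -0.0016  0.0024] t 2.25 tcp case [-0.025   0.0333  0.1383]
2.347466504292856
row [-0.0005 -0.0015  0.0404] [ 0.0001 -0.0026  0.0022] t 2.3 tcp case [-0.0254  0.033   0.1374]
```

View pics/w3.png

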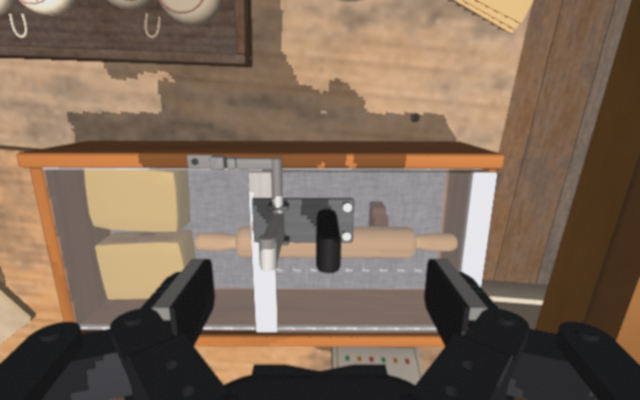

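Run:
```python
from h import *
im=cv2.imread("pics/w3.png");cv2.imwrite("pics/w3z.png",cv2.resize(im[180:300,235:375],None,fx=5,fy=5,interpolation=cv2.INTER_CUBIC))
c=np.load("cw2.npy",allow_pickle=True).item()
print([wc(x).round(4) for x in atz(c,[[20,155],[503,158]],.071)],"pin",[wc(x).round(4) for x in atz(c,[[194,242],[457,242]],.044)])
```

```text
[array([-0.0631, -0.1371,  0.071 ]), array([-0.0624,  0.1393,  0.071 ])] pin [array([ 0.0012, -0.0526,  0.044 ]), array([0.0005, 0.13  , 0.044 ])]
```

View pics/w3z.png

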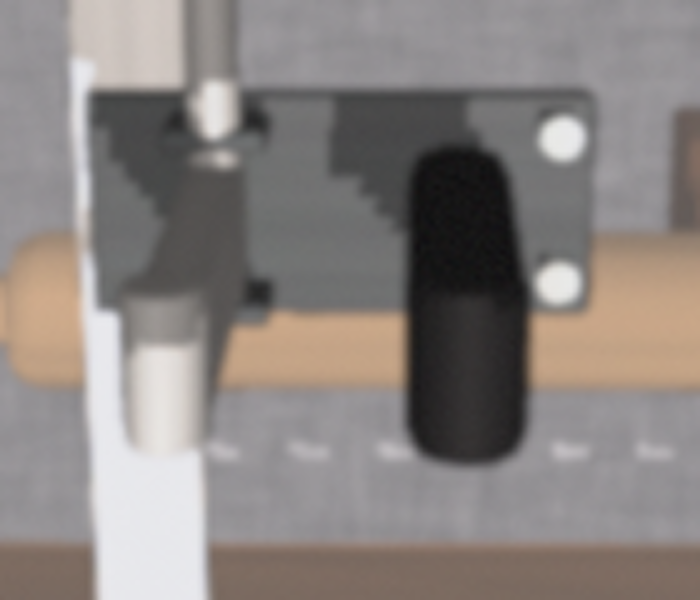

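Run:
```python
from h import *
c=np.load("cw2.npy",allow_pickle=True).item();f=lambda u,z:wc(atz(c,np.array([u])/5+[235,180],z)[0]).round(4)
print("grip",f([410,375],.128),f([525,375],.128),f([467,375],.128),"trig",f([125,375],.122),f([208,375],.122))
```

```text
grip [-0.0277  0.0332  0.128 ] [-0.0277  0.0434  0.128 ] [-0.0277  0.0382  0.128 ] trig [-0.0248  0.0067  0.122 ] [-0.0249  0.0144  0.122 ]
```

```bash
python3 -m creep '[[0.001,-0.0015,0.02,0,0,0.002],[0.001,-0.0015,0.035,0,0,0.002],[0.001,-0.0015,0.0405,0,0,0.002],[0.001,-0.0015,0.0405,0,0,0.002],[0.001,-0.0015,0.0405,0,0,0.002]]' 0.06 30
python3 - <<'E'
from h import *
row(cw([-.026,.0315,.097]),Rcatch())
E
```

```text
t: 2.8
eef_pos: [0.5241, 0.1459, 0.0996]
eef_rot: [[-0.996, -0.084, 0.001], [-0.084, 0.996, 0.0], [-0.001, 0.0, -1.0]]
contact_force: [1.1, 0.1, -0.4]
gripper_width: 0.0601
row [0.0016 0.0009 0.0026] [ 0.0001  0.0011 -0.0011] t 2.8 tcp case [-0.0244  0.0306  0.0996]
```

```bash
python3 -m creep '[[0.0015,0.001,0.002,0,0,0],[0.0015,0.001,0.002,0,0,0],[0.0015,0.001,0.002,0,0,0],[0.0015,0.001,0.002,0,0,0],[0.0015,0.001,0.002,0,0,0]]' 0.02 30;python3 -m creep '[[0,0,0,0,0,0],[0,0,0,0,0,0],[0,0,0,0,0,0],[0,0,0,0,0,0],[0,0,0,0,0,0]]'
python3 - <<'E'
from h import *
row(cw([-.026,.0315,.097]),Rcatch())
cv2.imwrite("pics/w4.png",get_image("wrist"))
E
```

```text
t: 3.3
eef_pos: [0.5235, 0.1435, 0.0994]
eef_rot: [[-0.996, -0.084, 0.003], [-0.084, 0.996, -0.006], [-0.003, -0.006, -1.0]]
contact_force: [-2.7, -12.4, 11.4]
gripper_width: 0.03
t: 3.8
eef_pos: [0.5236, 0.1435, 0.0994]
eef_rot: [[-0.996, -0.084, 0.003], [-0.084, 0.996, -0.006], [-0.003, -0.006, -1.0]]
contact_force: [-2.9, -13.0, 11.1]
gripper_width: 0.0303
row [0.0009 0.0033 0.0024] [-0.0058  0.0026 -0.001 ] t 3.8 tcp case [-0.0251  0.0282  0.0994]
```

View pics/w4.png

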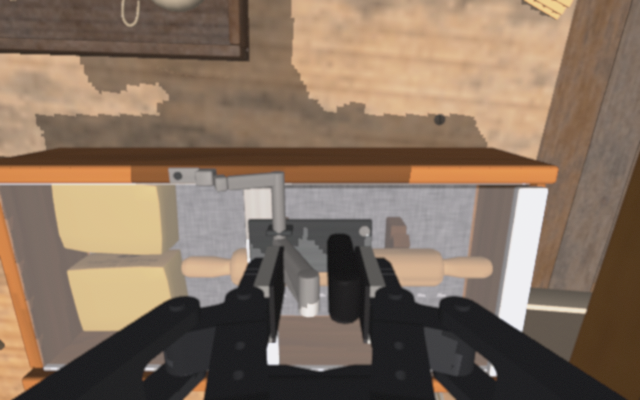

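```bash
python3 -m creep '[[0,-0.002,0,0,0,0],[0,-0.004,0,0,0,0],[0,-0.006,0,0,0,0],[0,-0.008,0,0,0,0],[0,-0.010,0,0,0,0]]' - 40
python3 - <<'E'
from h import *
row(cw([-.026,.0315,.097]),Rcatch())
E
```

```text
t: 4.35
eef_pos: [0.5241, 0.1366, 0.0994]
eef_rot: [[-0.996, -0.085, 0.003], [-0.085, 0.996, -0.001], [-0.003, -0.001, -1.0]]
contact_force: [-2.9, 0.4, 10.6]
gripper_width: 0.03
row [0.0009 0.0103 0.0024] [-0.0009  0.0032 -0.0007] t 4.35 tcp case [-0.0251  0.0212  0.0994]
```

```bash
python3 -m creep '[[0,-0.01,0,0,0,0],[0,-0.02,0,0,0,0],[0,-0.03,0,0,0,0],[0,-0.04,0,0,0,0],[0,-0.05,0,0,0,0]]'
python3 - <<'E'
from h import *
row(cw([-.026,-.1,.097]),Rcatch())
cv2.imwrite("pics/w5.png",get_image("wrist"))
E
```

```text
t: 4.85
eef_pos: [0.5284, 0.0864, 0.0994]
eef_rot: [[-0.996, -0.085, 0.003], [-0.085, 0.996, -0.001], [-0.003, -0.001, -1.0]]
contact_force: [-3.4, 1.2, 10.9]
gripper_width: 0.0299
row [ 0.0008 -0.0709  0.0025] [-0.0012  0.0033 -0.0006] t 4.85 tcp case [-0.0252 -0.0291  0.0994]
```

View pics/w5.png

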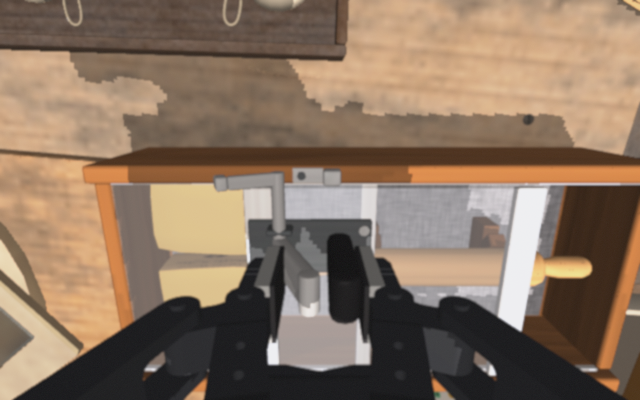

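The pane has moved along with the hand: the hook is off its keeper at (315,177) and the catch is at (310,280). I'll carry on to the stop.

```bash
python3 -m creep '[[0,-0.012,0,0,0,0],[0,-0.024,0,0,0,0],[0,-0.036,0,0,0,0],[0,-0.048,0,0,0,0],[0,-0.058,0,0,0,0]]' && python3 -m creep '[[0,-0.005,0,0,0,0],[0,-0.01,0,0,0,0],[0,-0.013,0,0,0,0],[0,-0.015,0,0,0,0],[0,-0.017,0,0,0,0]]'
python3 - <<'E'
from h import *
row(cw([-.026,-.1,.097]),Rcatch())
E
```

```text
t: 5.4
eef_pos: [0.5334, 0.0281, 0.0994]
eef_rot: [[-0.996, -0.085, 0.004], [-0.085, 0.996, -0.001], [-0.003, -0.002, -1.0]]
contact_force: [-2.5, 1.6, 9.5]
gripper_width: 0.0297
t: 5.9
eef_pos: [0.5346, 0.0137, 0.0994]
eef_rot: [[-0.996, -0.084, 0.003], [-0.084, 0.996, 0.003], [-0.003, 0.003, -1.0]]
contact_force: [-2.9, 16.5, 11.9]
gripper_width: 0.0302
row [0.0008 0.002  0.0024] [ 0.0025  0.0034 -0.0015] t 5.9 tcp case [-0.0252 -0.102   0.0994]
```

```bash
python3 -m creep '[[0,0.002,0,0,0,0],[0,0.002,0,0,0,0],[0,0.002,0,0,0,0],[0,0.002,0,0,0,0],[0,0.002,0,0,0,0]]' 0.065 && python3 -m creep '[[0,0,0,0,0,0],[0,0,-0.02,0,0,0],[0,0,-0.05,0,0,0],[0,0,-0.09,0,0,0],[0,0,-0.13,0,0,0]]'
python3 - <<'E'
from h import *
s=state();T=get_calibration("top")
a=get_image("top");cv2.imwrite("pics/top2.png",cv2.resize(a[125:245,200:340],None,fx=5.5,fy=5,interpolation=cv2.INTER_CUBIC));c=get_calibration("wrist");np.save("cw3.npy",c,allow_pickle=True);cv2.imwrite("pics/w6.png",get_image("wrist"))
row(cw([0,.038,.16]),Rpin(-15))
E
```

```text
t: 6.4
eef_pos: [0.533, 0.014, 0.0966]
eef_rot: [[-0.996, -0.084, -0.0], [-0.084, 0.996, -0.0], [0.0, 0.0, -1.0]]
contact_force: [0.9, 0.4, 0.2]
gripper_width: 0.0651
t: 6.9
eef_pos: [0.5325, 0.0141, 0.2276]
eef_rot: [[-0.996, -0.084, -0.001], [-0.084, 0.996, 0.0], [0.001, 0.0, -1.0]]
contact_force: [1.1, -0.2, -1.3]
gripper_width: 0.0651
row [-0.022   0.1405  0.0737] [ 0.2122 -0.195   1.5584] t 7.0 tcp case [-0.0231 -0.1023  0.2338]
```

View pics/w6.png

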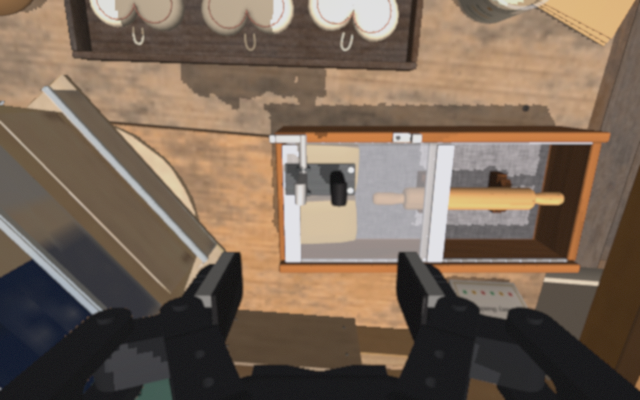

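```bash
python3 -m creep '[[-0.004,0.02,0,0.0195,-0.018,0.143],[-0.008,0.04,0,0.039,-0.036,0.286],[-0.012,0.06,0,0.0585,-0.054,0.429],[-0.016,0.08,0,0.078,-0.072,0.572],[-0.02,0.1,0,0.0975,-0.09,0.715]]' 0.05
python3 - <<'E'
from h import *
row(cw([.0008,.065,.15]),Rpin(-15))
E
```

```text
t: 7.5
eef_pos: [0.5443, 0.116, 0.2262]
eef_rot: [[-0.8, 0.597, 0.059], [0.589, 0.8, -0.116], [-0.116, -0.059, -0.991]]
contact_force: [0.3, 0.7, 0.5]
gripper_width: 0.0499
row [0.0464 0.0587 0.0679] [ 0.1047 -0.1114  0.8394] t 7.5 tcp case [-0.0068 -0.0009  0.2262]
```

```bash
python3 -m creep '[[0.01,0.012,0.005,0.0175,-0.0185,0.14],[0.02,0.025,0.01,0.035,-0.037,0.28],[0.03,0.038,0.02,0.0525,-0.0555,0.42],[0.04,0.05,0.03,0.07,-0.074,0.56],[0.046,0.058,0.04,0.0875,-0.0925,0.70]]'
python3 - <<'E'
from h import *
row(cw([.0008,.065,.15]),Rpin(-15))
E
```

```text
t: 8.0
eef_pos: [0.5438, 0.1853, 0.1772]
eef_rot: [[-0.222, 0.974, 0.036], [0.945, 0.224, -0.237], [-0.239, -0.019, -0.971]]
contact_force: [-0.0, -1.0, -0.4]
gripper_width: 0.0503
row [0.0032 0.0023 0.0271] [ 0.0171 -0.0188  0.1408] t 8.0 tcp case [-0.0014  0.0681  0.1772]
```

```bash
python3 -m creep '[[0.003,0.002,0.01,0.008,-0.01,0.07],[0.003,0.002,0.02,0.017,-0.019,0.14],[0.003,0.002,0.027,0.017,-0.019,0.141],[0.003,0.002,0.027,0.017,-0.019,0.141],[0.003,0.002,0.027,0.017,-0.019,0.141]]'
python3 - <<'E'
from h import *
row(cw([.0008,.065,.15]),Rpin(-15))
c=get_calibration("wrist");np.save("cw4.npy",c,allow_pickle=True);cv2.imwrite("pics/w7.png",get_image("wrist"));print(state()["qvel"].max())
row(cw([.0008,.039,.0334]),Rpin(-15))
E
```

```text
t: 8.5
eef_pos: [0.5466, 0.1809, 0.1514]
eef_rot: [[-0.088, 0.996, 0.023], [0.962, 0.091, -0.257], [-0.258, -0.001, -0.966]]
contact_force: [-0.2, 0.2, -0.9]
gripper_width: 0.05
row [ 0.0018 -0.0002  0.001 ] [ 0.0009 -0.0007  0.0055] t 8.5 tcp case [0.001  0.0635 0.1514]
0.3989173715198128
row [ 0.0068 -0.0006  0.1208] [ 0.0018 -0.0008  0.005 ] t 8.55 tcp case [0.0013 0.0636 0.1519]
```

View pics/w7.png

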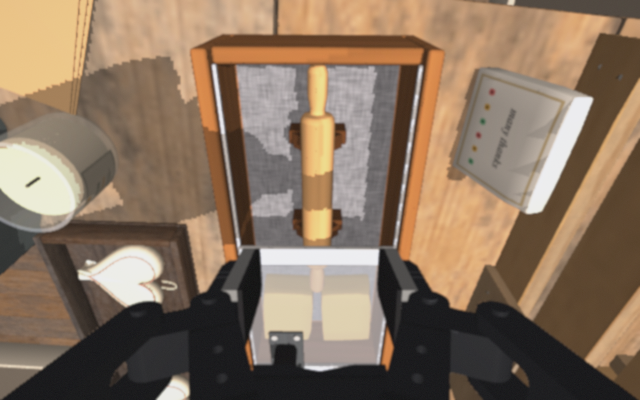

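View pics/top2.png

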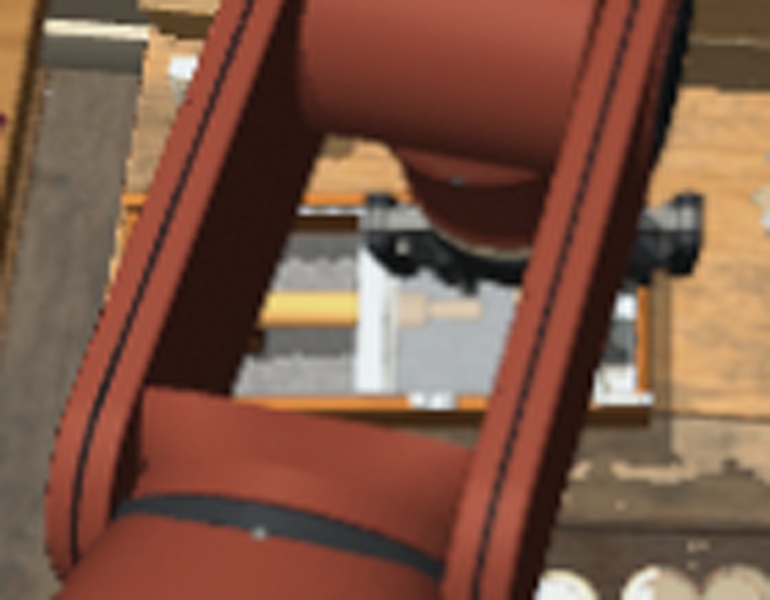

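Run:
```python
from h import *
c=np.load("cw4.npy",allow_pickle=True).item();f=lambda u,z:[wc(x).round(4) for x in atz(c,u,z)]
print("tip",f([[318,66],[318,115],[317,180]],.044)," wall in top",f([[235,63],[402,63]],.064), "rail corners",f([[195,47],[442,47]],.071),"bar",f([[320,250],[320,266]],.070))
row(cw([.0008,.039,.0334]),Rpin(-15))
print(state()["joints"].round(1))
```

```text
tip [array([0.0006, 0.1269, 0.044 ]), array([0.0007, 0.0976, 0.044 ]), array([0.0003, 0.0515, 0.044 ])]  wall in top [array([-0.0436,  0.1318,  0.064 ]), array([0.0453, 0.1324, 0.064 ])] rail corners [array([-0.0613,  0.1405,  0.071 ]), array([0.0629, 0.1413, 0.071 ])] bar [array([0.0026, 0.0104, 0.07  ]), array([ 0.0028, -0.0041,  0.07  ])]
row [ 0.0068 -0.0006  0.1208] [ 0.0018 -0.0008  0.005 ] t 8.55 tcp case [0.0013 0.0636 0.1519]
[ 18.6  14.3  96.4 -15.2  73.3  18.3]
```

```bash
python3 -m creep '[[0.007,-0.001,0.02,0,0,0.005],[0.007,-0.001,0.045,0,0,0.005],[0.007,-0.001,0.07,0,0,0.005],[0.007,-0.001,0.09,0,0,0.005],[0.007,-0.001,0.1,0,0,0.005]]'
python3 - <<'E'
from h import *
row(cw([.0008,.039,.0334]),Rpin(-15))
E
```

```text
t: 9.05
eef_pos: [0.5467, 0.1614, 0.0519]
eef_rot: [[-0.082, 0.996, 0.022], [0.962, 0.085, -0.258], [-0.259, -0.0, -0.966]]
contact_force: [-0.1, 0.7, -0.7]
gripper_width: 0.05
row [-0.0001  0.0014  0.0191] [-0.0004 -0.0003 -0.0001] t 9.05 tcp case [-0.0006  0.044   0.0519]
```

```bash
python3 -m creep '[[0,0.0012,0.01,0,0,0],[0,0.0012,0.018,0,0,0],[0,0.0012,0.019,0,0,0],[0,0.0012,0.019,0,0,0],[0,0.0012,0.019,0,0,0]]' && python3 -m creep '[[0,0,0,0,0,0],[0,0,0,0,0,0],[0,0,0,0,0,0],[0,0,0,0,0,0],[0,0,0,0,0,0]]' 0.01 50
python3 - <<'E'
from h import *
row(cw([.0008,.039,.0334]),Rpin(-15))
cv2.imwrite("pics/w8.png",get_image("wrist"))
E
```

```text
t: 9.55
eef_pos: [0.5496, 0.1576, 0.0355]
eef_rot: [[-0.082, 0.996, 0.025], [0.963, 0.085, -0.257], [-0.258, 0.003, -0.966]]
contact_force: [-0.4, 0.4, -0.4]
gripper_width: 0.0503
t: 10.05
eef_pos: [0.5472, 0.1574, 0.0353]
eef_rot: [[-0.082, 0.996, 0.02], [0.962, 0.084, -0.258], [-0.259, -0.002, -0.966]]
contact_force: [-8.5, 1.2, 9.9]
gripper_width: 0.0205
row [-0.0005  0.0012  0.002 ] [-0.0026 -0.0001 -0.0005] t 10.05 tcp case [-0.0004  0.04    0.0353]
```

View pics/w8.png

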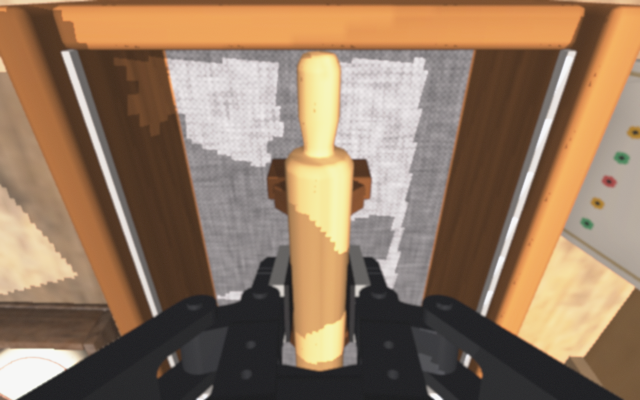

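```bash
cat >> h.py <<'E'
def setgrasp():
    s=state();Rc=Ro.from_euler("z",case()[2]).as_matrix();Rt=Rc.T@np.array(s["eef_rot"]);pt=wc(s["eef_pos"])
    np.savez("g.npz",R=Rt,p=pt)
def pinpose(s=None):
    s=s or state();g=np.load("g.npz");Rc=Ro.from_euler("z",case()[2]).as_matrix()
    D=(Rc.T@np.array(s["eef_rot"]))@g["R"].T
    C=wc(s["eef_pos"])+D@(np.array([.0008,.038,.044])-g["p"]); return C,D
def prof(y,C,D,side):
    a=D@[0,1,0];th=np.arctan2(a[2],a[1]);sy=(y-C[1])/np.cos(th);r=.011 if -.061<sy<.061 else .006
    return C[2]+(y-C[1])*np.tan(th)+side*r/np.cos(th)
def clear():
    s=state();C,D=pinpose(s);a=D@[0,1,0];mm=lambda v:round(v*1000,1)
    print("C",C.round(4),"th",np.degrees(np.arctan2(a[2],a[1])).round(2),"rest",mm(min(prof(y,C,D,-1) for y in(-.002,.008))-.033),
     "pane0",mm(.060-prof(0,C,D,1)),"pane7",mm(.065-prof(.007,C,D,1)),"bar10",mm(.065-prof(.01,C,D,1)),"tips",(C+.09*a).round(4),(C-.09*a).round(4),"F",s["contact_force"].round(1),"w",round(s["gripper_width"],4),"t",round(s["t"],2))
def plan(thd,bias=-.001,out=0,lift=.0015):
    th=np.radians(thd);zp=.033+lift+.002*np.tan(th)+.011/np.cos(th)
    C=np.array([.0008,bias,zp])+(.038+out)*np.array([0,np.cos(th),np.sin(th)])
    g=np.load("g.npz");D=Ro.from_euler("x",th).as_matrix();Rc=Ro.from_euler("z",case()[2]).as_matrix()
    P=C+D@(g["p"]-np.array([.0008,.038,.044])); print(thd,out,end=" ");row(cw(P),Rc@D@g["R"])
E
python3 - <<'E'
from h import *
setgrasp();clear()
for t in(0,4,8,12,17,22):plan(t)
E
```

```text
C [0.0008 0.038  0.044 ] th -0.0 rest 0.0 pane0 5.0 pane7 10.0 bar10 10.0 tips [0.0008 0.128  0.044 ] [ 0.0008 -0.052   0.044 ] F [-9.4  0.9  8.7] w 0.0206 t 10.1
0 0 row [-0.0014 -0.     -0.0012] [0. 0. 0.] t 10.1 tcp case [-0.0004  0.04    0.0352]
4 0 row [-0.0016 -0.     -0.0042] [ 0.      0.0698 -0.0002] t 10.1 tcp case [-0.0004  0.04    0.0352]
8 0 row [-0.0021 -0.     -0.0072] [ 1.000e-04  1.396e-01 -4.000e-04] t 10.1 tcp case [-0.0004  0.04    0.0352]
12 0 row [-0.0028 -0.     -0.0103] [ 1.000e-04  2.094e-01 -5.000e-04] t 10.1 tcp case [-0.0004  0.04    0.0352]
17 0 row [-0.004  -0.     -0.0141] [ 1.000e-04  2.967e-01 -8.000e-04] t 10.1 tcp case [-0.0004  0.04    0.0352]
22 0 row [-0.0055 -0.     -0.018 ] [ 2.00e-04  3.84e-01 -1.00e-03] t 10.1 tcp case [-0.0004  0.04    0.0352]
```

```bash
python3 -m creep '[[-0.001,0,-0.002,0,0,0],[-0.0015,0,-0.003,0,0.02,0],[-0.0015,0,-0.004,0,0.04,0],[-0.0015,0,-0.0055,0,0.07,0],[-0.0015,0,-0.0055,0,0.07,0]]' - 70
python3 - <<'E'
from h import *
clear()
for t in(4,8,12,17,22):plan(t)
E
```

```text
t: 10.6
eef_pos: [0.5496, 0.1566, 0.0409]
eef_rot: [[-0.082, 0.996, 0.018], [0.979, 0.084, -0.188], [-0.189, 0.003, -0.982]]
contact_force: [-0.0, -0.2, -0.5]
gripper_width: 0.0199
C [0.0031 0.0364 0.0495] th 4.11 rest 2.7 pane0 2.1 pane7 6.6 bar10 6.4 tips [0.0031 0.1262 0.056 ] [ 0.0031 -0.0534  0.0431] F [-0.  -0.2 -0.5] w 0.0199 t 10.6
4 0 row [ 0.0007 -0.0024  0.0011] [ 0.0049 -0.0019 -0.0014] t 10.6 tcp case [0.002  0.039  0.0409]
8 0 row [ 0.0004 -0.0024 -0.002 ] [ 0.005   0.0679 -0.0014] t 10.6 tcp case [0.002  0.039  0.0409]
12 0 row [-0.     -0.0024 -0.0051] [ 0.005   0.1377 -0.0014] t 10.6 tcp case [0.002  0.039  0.0409]
17 0 row [-0.0009 -0.0023 -0.009 ] [ 0.0051  0.225  -0.0014] t 10.6 tcp case [0.002  0.039  0.0409]
22 0 row [-0.0021 -0.0023 -0.013 ] [ 0.0052  0.3123 -0.0014] t 10.6 tcp case [0.002  0.039  0.0409]
```

```bash
python3 -m creep '[[0.0005,-0.001,0,0,0.03,0],[0.0004,-0.002,-0.0018,0,0.068,0],[0,-0.002,-0.005,0,0.138,0],[-0.0009,-0.002,-0.009,0,0.225,0],[-0.0009,-0.002,-0.009,0,0.225,0]]'
python3 - <<'E'
from h import *
clear()
for t in(17,22):plan(t)
cv2.imwrite("pics/w9.png",get_image("wrist"));cv2.imwrite("pics/s9.png",cv2.resize(get_image("scene")[100:240,180:360],None,fx=4,fy=4,interpolation=cv2.INTER_CUBIC))
E
```

```text
t: 11.1
eef_pos: [0.5479, 0.1563, 0.0501]
eef_rot: [[-0.082, 0.997, 0.0], [0.996, 0.082, 0.034], [0.034, 0.003, -0.999]]
contact_force: [0.5, -0.1, -0.6]
gripper_width: 0.0204
C [0.0014 0.0344 0.0579] th 16.96 rest 2.3 pane0 1.1 pane7 3.9 bar10 3.0 tips [0.0015 0.1204 0.0842] [ 0.0013 -0.0517  0.0316] F [ 0.5 -0.1 -0.6] w 0.0204 t 11.1
17 0 row [ 0.001  -0.0006  0.0002] [ 0.0057  0.0006 -0.0026] t 11.1 tcp case [0.0002 0.0388 0.0501]
22 0 row [ 0.0007 -0.0006 -0.0039] [ 0.0058  0.0879 -0.0026] t 11.1 tcp case [0.0002 0.0388 0.0501]
```

View pics/w9.png

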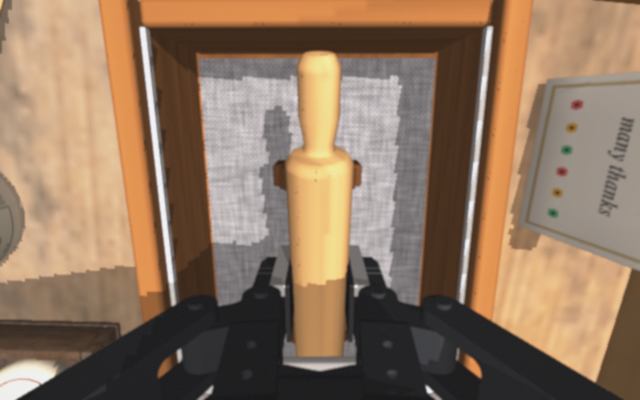

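View pics/s9.png

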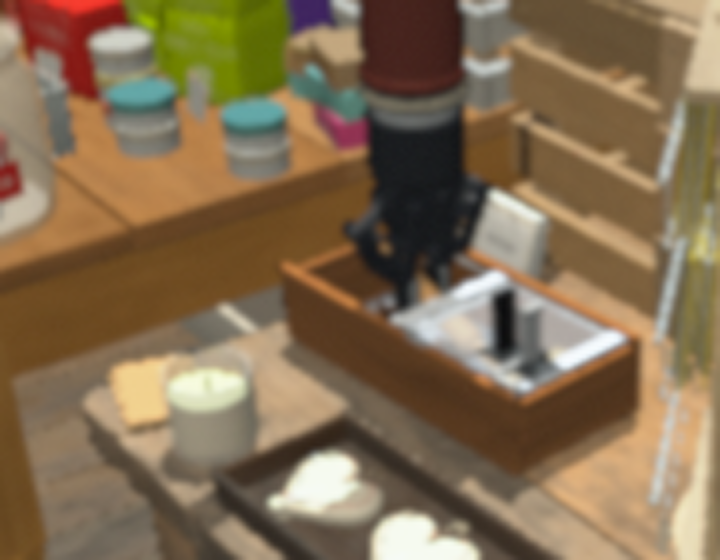

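```bash
python3 -m creep '[[0.006,0,-0.0012,0,0,0],[0.014,0,-0.0033,0,0,0],[0.022,0,-0.0054,0,0,0],[0.030,0,-0.0075,0,0,0],[0.035,0,-0.0089,0,0,0]]'
python3 - <<'E'
from h import *
clear()
E
```

```text
t: 11.7
eef_pos: [0.5438, 0.1939, 0.0598]
eef_rot: [[-0.087, 0.996, -0.001], [0.996, 0.087, 0.034], [0.034, 0.002, -0.999]]
contact_force: [0.3, 1.0, -1.2]
gripper_width: 0.02
C [0.0005 0.0722 0.0676] th 16.93 rest 5.7 pane0 8.1 pane7 11.0 bar10 10.1 tips [0.0003 0.1583 0.0938] [ 0.0007 -0.0139  0.0414] F [ 0.3  1.  -1.2] w 0.02 t 11.7
```

```bash
python3 -m creep '[[0.008,0,-0.0023,0,0,0],[0.018,0,-0.005,0,0,0],[0.028,0,-0.008,0,0,0],[0.036,0,-0.012,0,0,0],[0.042,0,-0.018,0,0,0]]'
python3 - <<'E'
from h import *
clear()
E
```

```text
t: 12.2
eef_pos: [0.5399, 0.2279, 0.0769]
eef_rot: [[-0.087, 0.996, -0.004], [0.996, 0.087, 0.021], [0.021, -0.002, -1.0]]
contact_force: [8.8, -39.9, -15.5]
gripper_width: 0.0196
C [-0.0005  0.1066  0.0848] th 16.21 rest 14.0 pane0 -0.1 pane7 2.9 bar10 2.0 tips [-0.0007  0.193   0.1099] [-0.0003  0.0201  0.0597] F [  8.8 -39.9 -15.5] w 0.0196 t 12.2
```

```bash
python3 -m creep '[[-0.004,0,0.0015,0,0,0],[-0.008,0,0.003,0,0,0],[-0.012,0,0.005,0,0,0],[-0.012,0,0.005,0,0,0],[-0.012,0,0.005,0,0,0]]'
python3 - <<'E'
from h import *
clear()
for n in("wrist","scene","top"):cv2.imwrite(f"pics/{n}10.png",get_image(n))
print(state()["joints"].round(1))
E
```

```text
t: 12.7
eef_pos: [0.5414, 0.222, 0.0735]
eef_rot: [[-0.085, 0.996, -0.002], [0.996, 0.085, 0.034], [0.034, 0.001, -0.999]]
contact_force: [-0.1, 0.6, -0.5]
gripper_width: 0.02
C [0.0005 0.1005 0.0813] th 16.95 rest 10.8 pane0 3.0 pane7 5.9 bar10 5.0 tips [0.0004 0.1866 0.1076] [0.0006 0.0144 0.0551] F [-0.1  0.6 -0.5] w 0.02 t 12.7
[ 13.5  16.8 101.5   2.2  61.3   7.6]
```

View pics/wrist10.png

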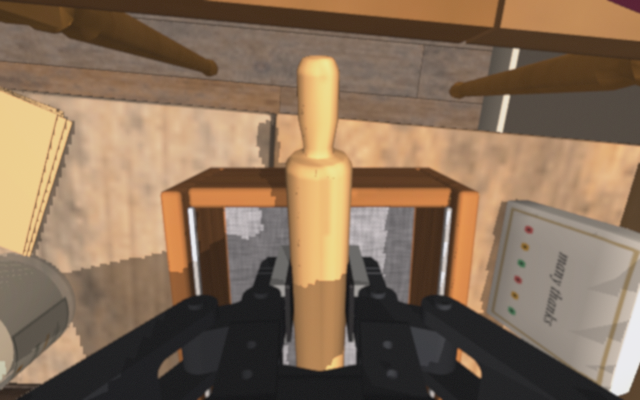

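View pics/scene10.png

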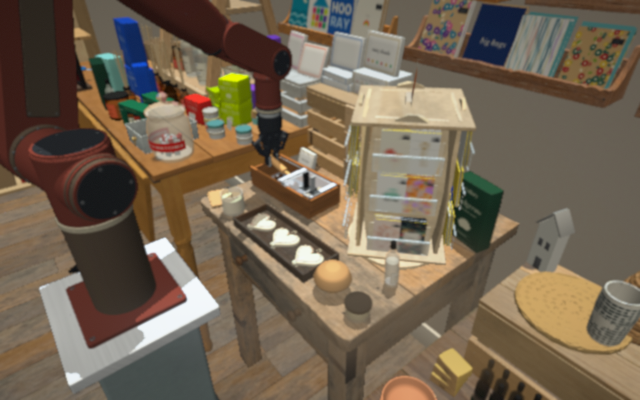

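View pics/top10.png

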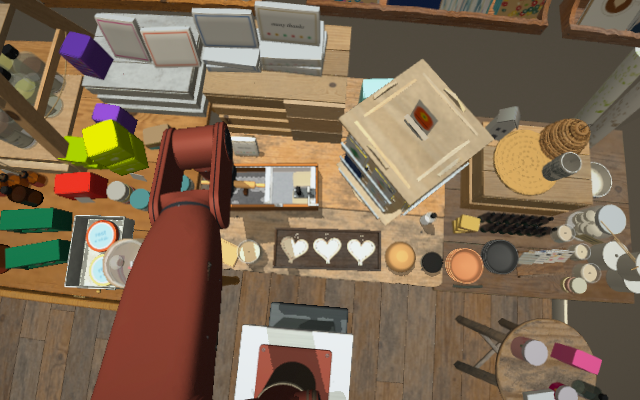

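```bash
cat >> h.py <<'E'
def go(C,thd):
    th=np.radians(thd);g=np.load("g.npz");D=Ro.from_euler("x",th).as_matrix();Rc=Ro.from_euler("z",case()[2]).as_matrix()
    P=np.array(C)+D@(g["p"]-np.array([.0008,.038,.044])); print(C,thd,end=" ");row(cw(P),Rc@D@g["R"])
E
python3 - <<'E'
from h import *
for C,t in(([.0005,.1005,.084],22),([.0005,.101,.088],28),([.0005,.101,.15],28),([.0005,.101,.23],28)):go(C,t)
c=get_calibration("wrist");o,D=ray(c,[[318,28],[318,62]])
for y in(.30,.32,.34,.36):print(y,[ (o+d*((y-o[1])/d[1])).round(3) for d in D])
E
```

```text
[0.0005, 0.1005, 0.084] 22 row [ 0.0007 -0.0001 -0.003 ] [0.0042 0.0883 0.0005] t 12.85 tcp case [-0.0006  0.105   0.0736]
[0.0005, 0.101, 0.088] 28 row [ 0.0021 -0.0001 -0.0075] [0.0042 0.1931 0.0005] t 12.85 tcp case [-0.0006  0.105   0.0736]
[0.0005, 0.101, 0.15] 28 row [ 0.0042 -0.     -0.0695] [0.0042 0.1931 0.0005] t 12.85 tcp case [-0.0006  0.105   0.0736]
[0.0005, 0.101, 0.23] 28 row [ 6.900e-03  1.000e-04 -1.494e-01] [0.0042 0.1931 0.0005] t 12.85 tcp case [-0.0006  0.105   0.0736]
0.3 [array([0.535, 0.3  , 0.154]), array([0.535, 0.3  , 0.117])]
0.32 [array([0.533, 0.32 , 0.059]), array([ 0.533,  0.32 , -0.04 ])]
0.34 [array([ 0.531,  0.34 , -0.037]), array([ 0.531,  0.34 , -0.198])]
0.36 [array([ 0.53 ,  0.36 , -0.133]), array([ 0.529,  0.36 , -0.355])]
```

```bash
python3 -m creep '[[0,0,-0.001,0,0.03,0],[0.0007,0,-0.003,0,0.088,0],[0.0014,0,-0.005,0,0.14,0],[0.002,0,-0.0075,0,0.193,0],[0.002,0,-0.0085,0,0.193,0]]'
python3 - <<'E'
from h import *
clear()
for C in([.0005,.101,.10],[.0005,.101,.14],[.0005,.08,.18],[0,.07,.24]):go(C,28)
E
```

```text
t: 13.35
eef_pos: [0.5415, 0.2228, 0.0821]
eef_rot: [[-0.082, 0.996, -0.018], [0.971, 0.084, 0.225], [0.225, 0.001, -0.974]]
contact_force: [0.0, 0.3, -0.6]
gripper_width: 0.0196
C [0.0006 0.0997 0.0889] th 28.01 rest -5.0 pane0 17.4 pane7 18.6 bar10 17.0 tips [0.0006 0.1792 0.1312] [0.0007 0.0203 0.0466] F [ 0.   0.3 -0.6] w 0.0196 t 13.35
[0.0005, 0.101, 0.1] 28 row [ 0.0037 -0.0002 -0.0105] [ 0.0042 -0.0003 -0.001 ] t 13.35 tcp case [-0.0005  0.1056  0.0821]
[0.0005, 0.101, 0.14] 28 row [ 0.0127 -0.0001 -0.0495] [ 0.0042 -0.0003 -0.001 ] t 13.35 tcp case [-0.0005  0.1056  0.0821]
[0.0005, 0.08, 0.18] 28 row [ 0.0013 -0.     -0.0932] [ 0.0042 -0.0003 -0.001 ] t 13.35 tcp case [-0.0005  0.1056  0.0821]
[0, 0.07, 0.24] 28 row [ 0.0051 -0.0004 -0.1539] [ 0.0042 -0.0003 -0.001 ] t 13.35 tcp case [-0.0005  0.1056  0.0821]
```

```bash
python3 -m creep '[[0.003,0,-0.008,0,0,0],[0.005,0,-0.018,0,0,0],[0.008,0,-0.03,0,0,0],[0.0105,0,-0.04,0,0,0],[0.013,0,-0.05,0,0,0]]'
python3 - <<'E'
from h import *
clear()
for C in([.0005,.08,.18],[0,.07,.24]):go(C,28)
E
```

```text
t: 13.85
eef_pos: [0.5414, 0.2254, 0.1353]
eef_rot: [[-0.084, 0.996, -0.017], [0.971, 0.086, 0.224], [0.225, 0.003, -0.974]]
contact_force: [1.1, -0.1, -1.0]
gripper_width: 0.0199
C [0.0008 0.1024 0.1421] th 27.98 rest 46.9 pane0 -34.5 pane7 -33.2 bar10 -34.8 tips [0.0005 0.1819 0.1844] [0.001  0.0229 0.0999] F [ 1.1 -0.1 -1. ] w 0.0199 t 13.85
[0.0005, 0.08, 0.18] 28 row [-0.0133 -0.0002 -0.0419] [0.0051 0.0003 0.0015] t 13.85 tcp case [-0.0004  0.1083  0.1353]
[0, 0.07, 0.24] 28 row [-0.0096 -0.0006 -0.1027] [0.0051 0.0003 0.0015] t 13.85 tcp case [-0.0004  0.1083  0.1353]
```

Out and clear of the case. I'll lift the rest of the way.

```bash
python3 -m creep '[[-0.004,0,-0.02,0,0,0],[-0.009,0,-0.045,0,0,0],[-0.01,0,-0.075,0,0,0],[-0.01,0,-0.1,0,0,0],[-0.01,0,-0.115,0,0,0]]'; python3 -m creep '[[0,0,0,0,0,0],[0,0,0,0,0,0],[0,0,0,0,0,0],[0,0,0,0,0,0],[0,0,0,0,0,0]]'
python3 - <<'E'
from h import *
clear()
for n in("wrist","scene","top"):cv2.imwrite(f"pics/{n}11.png",get_image(n))
a=cv2.imread("pics/scene11.png")[100:300,180:420];cv2.imwrite("pics/s11z.png",cv2.resize(a,(720,600)))
print(state()["qvel"].round(2),get_calibration("wrist"))
E
```

```text
t: 14.35
eef_pos: [0.5449, 0.1893, 0.2467]
eef_rot: [[-0.084, 0.996, -0.014], [0.971, 0.085, 0.224], [0.225, 0.005, -0.974]]
contact_force: [0.7, 0.4, -0.6]
gripper_width: 0.0197
t: 14.85
eef_pos: [0.5433, 0.1897, 0.2423]
eef_rot: [[-0.083, 0.996, -0.02], [0.971, 0.085, 0.224], [0.225, -0.001, -0.974]]
contact_force: [0.3, 0.8, -0.3]
gripper_width: 0.0199
C [-0.0003  0.0666  0.2491] th 27.99 rest 172.8 pane0 -160.4 pane7 -159.2 bar10 -160.8 tips [-0.0004  0.1461  0.2913] [-2.000e-04 -1.280e-02  2.068e-01] F [ 0.3  0.8 -0.3] w 0.0199 t 14.85
[-0.09 -0.22 -0.26  0.11  0.08  0.04] {'fovy': 58.62220821864205, 'cx': 319.0978083531354, 'cy': 201.07920924893955, 'k1': -0.001554220618943438, 'R': array([[ 0.99623839,  0.08664781,  0.00110793],
       [ 0.08647086, -0.99487423,  0.05242182],
       [ 0.00564448, -0.05212883, -0.99862442]]), 't': array([-0.55899523,  0.15969201,  0.3991564 ])}
```

View pics/wrist11.png

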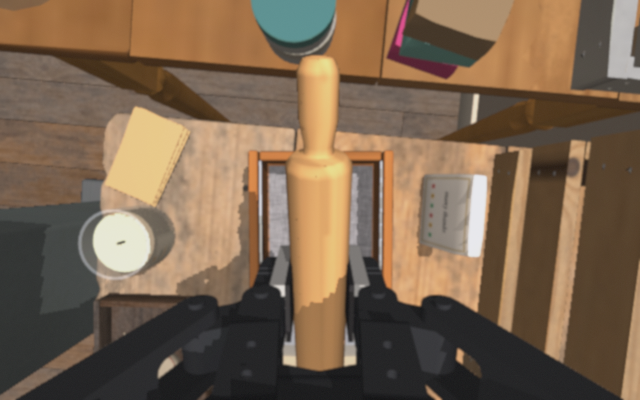

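View pics/s11z.png

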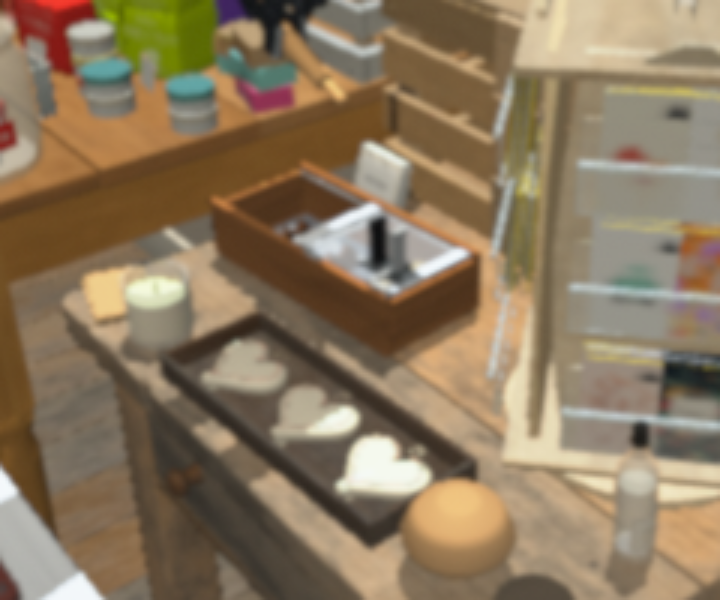

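View pics/top11.png

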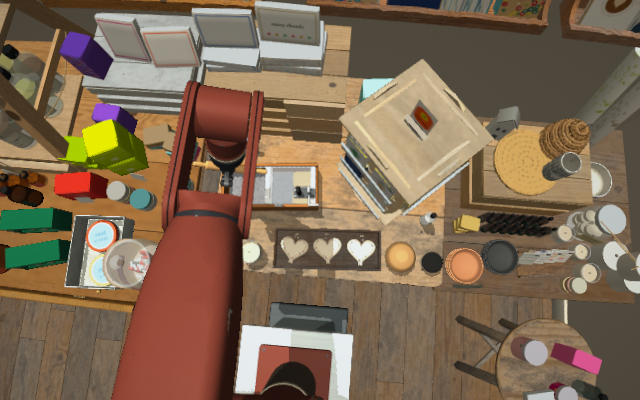

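The pictures show the pin held tilted in the jaws, its open tip at wrist (318,60). In the scene crop the pane is open, with the catch upright at (385,245) and the trigger beside the grip. The candle, tags, cards, toadstool, mist and tin are standing where they were. The arm is at rest, so I'm handing in.

```bash
python3 -c "
from station import ctrl
print(ctrl.finish_job())"
```

```text
the job is handed in; nothing more can be done
None
```

I handed the job in at about 15 s of the 51 s allowed, with the pin held up and at rest in the gripper. The hand-in gives no verdict.

- **Pane:** I squeezed the trigger against its grip and slid the pane about 130 mm to its stop, where the push rose to 16 N. I then let go, and the pictures show the trigger standing upright again.
- **Pin:** I gripped it near its middle with 70 N and tilted it 17° with its open end up. I drew it out slantwise, tilted it further to 28° and lifted it.

**Last checks:**
- **Height:** The tips work out from the arm's pose at about 0.29 m and 0.21 m above the table.
- **Hold:** The jaws stand at 20 mm on the pin. The outside force on the tool is below 1 N and the joints are practically still.
- **Scene:** The pane is open, and the bystanders I can see in the pictures look unmoved.

**One thing went wrong:** while I was drawing the pin out, the wrist force jumped to about 43 N. I think the pin's tip touched the edge of the neighbouring table, though I could not see the contact itself. I backed off at once and lifted steeper from there. The pictures show no slip of the pin. If it was the gripper's body that touched rather than the pin, that would have been close to the 40 N limit.

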